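# Release a phone test cradle with its two-button interlock

## Robot

A 6-joint arm with a two-finger parallel gripper is mounted at the origin on a cart in front of the work surface, level with it; the furniture and walls round the work are solid. World frame = base frame: x ahead of the robot, y to its left, z up, the work surface at z = 0. Lengths are in m, angles in degrees, forces in N, time in s.
With the tool pointing down it reaches from about 0.3 to 1 m from the base axis. Payload 5.1 kg.
Tool frame: the origin (TCP) lies midway between the tips of the shut fingers; the grasp point (between the pads) lies 19 mm behind it; z points along the fingers, y is the direction in which the jaws open and shut (so a half turn about z gives the same grasp; the last joint's range is limited). The gripper opens to 95 mm and grips with 3 to 60 N. Pads are 20 mm wide; open, the fingers measure 119 mm over their backs; the gripper's body (75 mm by 180 mm) begins 59 mm behind the grasp point.
Start: joints at [-81.681, 7.093, 94.555, -0, 78.352, -4.733], TCP at [0.147, -0.633, 0.175] pointing down, gripper open.
Joint ranges: [-149.61, 149.61], [-58.7, 133.49], [1.44, 155.28], [-77.14, 257.14], [18.33, 153.61], [-166.67, 166.67]. Speed limits (degrees/s): [147.25, 147.25, 180, 180, 180, 180].

## Interface

Orientations are given as a 3x3 rotation matrix whose columns are the frame's x, y, z axes.
In Python, from plant import manip gives the robot as it stands.
- The arm moves only by the shell command python3 -m pendant 'ROWS' [FORCE]. ROWS is a JSON object of lists of equal length, an entry for each row: "jaw": the finger opening in cm, from 0 to 9.51; "dp": the shift along the tool's x, y, z in cm, a list of three; "turn": the turn, a rotation vector about the tool's x, y, z in degrees, a list of three. In form: {"jaw": [jaw, ...], "dp": [[tx, ty, tz], ...], "turn": [[rx, ry, rz], ...]}. A call has 1 to 12 rows; each row shifts and turns the commanded pose from where the row before left it, along the tool's axes as they then stand; what a row does not reach is not made up. A row lasts 1/8 s, in which the tool goes at most 62.5 mm and 10.7 degrees, less where a joint would pass 70% of its speed; a pose out of reach is approached as far as the arm can. A call with a gripper value outside its range is refused whole. The fingers move at their own pace and stop on an object; FORCE is the grip in N (left out, the last holds). Time passes only in rows, so rows that do not move let the fingers close. It gives the time, the measured TCP pose, the force and the opening at its end, in the units of the state.
- manip.get_obs(): the state, without advancing time (a new reading comes with each control period).
- manip.get_image(name): name is "side" or "top" or "wrist"; returns (picture, depth): 400x640x3 uint8, red, green, blue; 400x640 float32, m along the optical axis (not along the pixel's ray), 0 where there is no reading.
- manip.camera_info(name): a dict with "camera_matrix" (3x3 intrinsics, pixels), "R" (3x3) and "t" (3): a world point X has camera coordinates R X + t; the wrist camera has in their place "mount" (4x4, takes a point from camera to tool coordinates, whose origin is the TCP and whose axes are the flange's). Camera axes: x right, y down, z forward; pixel columns grow to the right and rows downward; lengths in m; the calibration is good to about 2 mm. A picture is of the moment at which its call begins: read the wrist's pose just before it. camera_info takes no time and is no camera call.
- manip.job_done(): hands the job in, once; it reports no verdict.
The state is a dict: "time_s": time; "joint_pos": joint angles; "qvel": joint speeds; "tau": joint torques, N m; "tool_pos": TCP position; "ee_rot": TCP orientation; "ft_force": force on the tool from outside, world axes, zero at the start; "torque": the same for the moment, N m; "width": opening from 0.0 (shut) to 1.0 (fully open).
Only numpy, scipy, OpenCV 4.12 (cv2) and the standard library are available. Lean on these libraries where they do the work, as an engineer would, in place of code of your own. Each camera call takes 0.05 s, during which the arm holds its last target.

## Task

Release the clamp on the test cradle that holds the open phone: with one fingertip on each, press its two green buttons fully down together, keep both down until the orange clamp has drawn all the way back off the phone, then let go and back away. Do not grasp or lift anything, do not push the clamp by hand, leave the phone lying in its nest, and leave the empty cradle's buttons and the other things on the bench alone.

Things in the scene. Friction and masses are not known exactly. Their poses are not given: they have to be found in the camera images.
- loaded: LOADED cradle (the one with the phone in it): fixed test cradle, aluminium plate 180 (x) x 170 (y) mm. Origin on the bench, 5 mm in front of the plate's centre; x from buttons to clamp guide (away from the robot, give or take yaw), y left, z up. Grey console in front, top 26 mm high, two green buttons at x -50, y +32 and -32 mm. Nest centre x +30 mm. Orange clamp tongue in a black guide at x +84 mm (guide top 40 mm high)
- empty: EMPTY cradle, of the same make and look, nest empty; leave it alone
- loaded_left_top (a point): top centre of the left-hand (cradle's +y) green button of the cradle with the phone: flat cap 24 mm across, top 50 mm above the bench when up; moves down 8 mm with the cap. Black collar 40 mm across, top 38 mm above the bench, so the bottomed cap still stands 4 mm proud
- loaded_left (a joint): travel of that button, m: 0 up, 0.008 fully down; springs back by itself. Spring 1.2 N at the start, 4 N at the bottom, both together take about 8 N. It unlocks the clamp from about 5.5 mm down
- loaded_right_top (a point): top centre of the right-hand (cradle's -y) green button of the cradle with the phone: flat cap 24 mm across, top 50 mm above the bench when up; moves down 8 mm with the cap. Black collar 40 mm across, top 38 mm above the bench, so the bottomed cap still stands 4 mm proud
- loaded_right (a joint): travel of that button, m: 0 up, 0.008 fully down; springs back by itself. Spring 1.2 N at the start, 4 N at the bottom, both together take about 8 N. It unlocks the clamp from about 5.5 mm down
- loaded_clamp (a joint): orange spring-driven clamp tongue of the cradle with the phone, m: near 0 closed (over the nest), 0.030 fully open (drawn back along the cradle's x). It creeps back on its own only while BOTH buttons are down, taking about 2 s; if either comes up early it stops part way. Once open it stays open
- empty_left_top (a point): top centre of the left-hand (cradle's +y) green button of the cradle without a phone: flat cap 24 mm across, top 50 mm above the bench when up; moves down 8 mm with the cap. Black collar 40 mm across, top 38 mm above the bench, so the bottomed cap still stands 4 mm proud
- empty_left (a joint): travel of that button, m: 0 up, 0.008 fully down; springs back by itself. Spring 1.2 N at the start, 4 N at the bottom, both together take about 8 N. It unlocks the clamp from about 5.5 mm down
- empty_right_top (a point): top centre of the right-hand (cradle's -y) green button of the cradle without a phone: flat cap 24 mm across, top 50 mm above the bench when up; moves down 8 mm with the cap. Black collar 40 mm across, top 38 mm above the bench, so the bottomed cap still stands 4 mm proud
- empty_right (a joint): travel of that button, m: 0 up, 0.008 fully down; springs back by itself. Spring 1.2 N at the start, 4 N at the bottom, both together take about 8 N. It unlocks the clamp from about 5.5 mm down
- empty_clamp (a joint): orange spring-driven clamp tongue of the cradle without a phone, m: near 0 closed (over the nest), 0.030 fully open (drawn back along the cradle's x). It creeps back on its own only while BOTH buttons are down, taking about 2 s; if either comes up early it stops part way. Once open it stays open
- loaded_clamp_tip (a point): tip of the orange clamp tongue (24 mm wide, 6 mm thick) of the cradle with the phone, at mid height, 29 mm above the bench; closed, about 17 mm inside the edge of the phone
- phone_open: phone under repair with its green circuit board showing, 68 mm (x) by 138 mm (y) by 10 mm, lying loose in the loaded cradle's nest, origin at the centre of its underside, 12 mm above the bench
- phone_black: black phone, screen up, 68x138x8 mm, loose on the bench; bystander, origin at the centre of its underside
- tape: black tape roll lying flat near the blue-handled cutters, 60 mm across, 20 mm high, loose on the bench; bystander, origin at the centre of its underside
- spudger: blue plastic spudger stick, 8x122x7 mm, loose on the bench; bystander, origin at the centre of its underside

How it is judged (in metres and radians):
On the way, in this order (a step that is already met when the one before it is completed fails the run):
1. both green buttons of the loaded cradle are pressed down together (each more than 5 mm) by the fingers (value of joint each of loaded_left, loaded_right above 0.005 m and contact force between the fingers and loaded_left above 0.3 N and contact force between the fingers and loaded_right above 0.3 N), for 0.25 s.
2. both buttons are still held down while the clamp draws clear (past 26 of 30 mm) (all of step 1 and value of joint loaded_clamp above 0.026 m), for 0.1 s.
At the end, for the whole second after the job is handed in: The loaded cradle's clamp stands open (more than 27 of 30 mm), all four buttons are up again (within 1.5 mm), the phone lies flat and still in its nest within 10 mm of where it was, and the empty cradle's clamp is still closed (under 6 mm) (value of joint loaded_clamp above 0.027 m and value of joint each of loaded_left, loaded_right, empty_left, empty_right below 0.0015 m and distance of phone_open from where it was at the start of the episode below 0.01 m and angle between phone_open's own z axis and vertical below 0.1 rad and linear speed of phone_open below 0.02 m/s and value of joint empty_clamp below 0.006 m); the robot touches nothing.
It fails at once if a button of the empty cradle is pressed (more than 3 mm) (value of joint any of empty_left, empty_right above 0.003 m).
It fails at once if the robot pushes a clamp by hand (more than 0.5 N on it) (contact force between any of the fingers, the arm and loaded_clamp above 0.5 N or contact force between any of the fingers, the arm and empty_clamp above 0.5 N).
It fails at once if the phone is lifted or shifted out of its nest (more than 12 mm) (distance of phone_open from where it was at the start of the episode above 0.012 m).
It fails at once if a bystander is disturbed (moved more than 20 mm) (distance of any of phone_black, tape, spudger from where it was at the start of the episode above 0.02 m).
It also fails if it takes over 32 s, if anything falls off the work surface, if the arm or the gripper's body presses on something with over 40 N, if the wrist force passes 120 N, or if a joint passes its speed limit or range.

## Working session

There is one attempt and no reset: what is moved stays moved. The work goes in short steps, Python scripts to look and compute and a shell command to move; the robot and the scene stay as the last step left them, time stands still between calls to the robot, and variables do not carry over. Pictures are saved under pics/ and viewed, and the job is handed in when it is done.

```bash
mkdir -p pics
python3 - <<'E'
from plant import manip
import cv2,numpy as np
o=manip.get_obs();print(o)
for n in("top","side"):
    im,d=manip.get_image(n);cv2.imwrite(f"pics/{n}0.png",im[:,:,::-1]);np.savez(f"{n}0.npz",im=im,d=d)
    print(n,manip.camera_info(n))
print(manip.camera_info("wrist"))
E
```

```text
{'time_s': 0.0, 'joint_pos': array([-8.16787239e+01,  7.13340183e+00,  9.46328982e+01, -2.02214637e-03,
        7.83494219e+01, -4.73350464e+00]), 'qvel': array([-0.01104759,  0.08007348,  0.07709658, -0.10658384, -0.04022369,
       -0.02351792]), 'tau': array([ 2.50149415e-04, -4.17603493e+01, -3.59930384e+01,  7.75046856e-02,
        4.90829058e-02, -1.68233528e-04]), 'tool_pos': array([ 0.14667226, -0.63251284,  0.17420038]), 'ee_rot': array([[ 9.74152946e-01,  2.25889199e-01, -3.26504370e-04],
       [ 2.25889396e-01, -9.74150916e-01,  1.99346139e-03],
       [ 1.32236866e-04, -2.01569016e-03, -9.99997960e-01]]), 'ft_force': array([0.03268643, 1.04779009, 0.52941431]), 'torque': array([ 0.03607332, -0.03262842,  0.01475321]), 'width': 1.0007663371973203}
top {'camera_matrix': array([[375.26610343,   0.        , 318.68105811],
       [  0.        , 375.26610343, 207.31760258],
       [  0.        ,   0.        ,   1.        ]]), 'R': array([[ 0.01670894, -0.99977158, -0.01332675],
       [-0.99797017, -0.01585668, -0.06167743],
       [ 0.06145202,  0.01433027, -0.99800716]]), 't
[... 250 characters left out ...]
, -0.26712095, -0.0216751 ],
       [-0.07635584,  0.35111506, -0.9332138 ],
       [ 0.25689141, -0.89742109, -0.35866724]]), 't': array([0.56271468, 0.07056558, 1.78621551])}
{'camera_matrix': array([[324.50459691,   0.        , 324.05698466],
       [  0.        , 324.50459691, 196.98642046],
       [  0.        ,   0.        ,   1.        ]]), 'mount': array([[-1.50109081e-03, -9.56046212e-01, -2.93212188e-01,
         8.30863452e-02],
       [ 9.99998016e-01, -1.05116908e-03, -1.69202246e-03,
        -3.44315241e-04],
       [ 1.30943608e-03, -2.93214146e-01,  9.56045893e-01,
        -2.09729416e-01],
       [ 0.00000000e+00,  0.00000000e+00,  0.00000000e+00,
         1.00000000e+00]])}
```

View pics/top0.png

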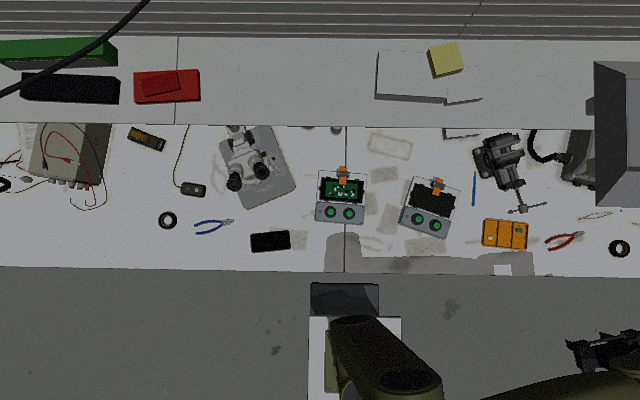

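View pics/side0.png

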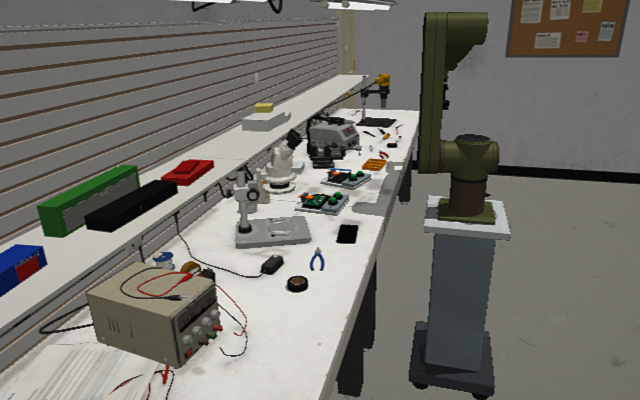

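The top view shows the loaded cradle with green buttons near (330,212) and (349,214). The empty cradle is to its right, with buttons near (417,225) and (436,226).

```bash
cat > h.py <<'E'
import numpy as np,cv2
from plant import manip
def ray(n,uv,z,pose=None):
    ci=manip.camera_info(n);K=ci["camera_matrix"]
    d=np.linalg.inv(K)@np.array([uv[0],uv[1],1.])
    if n=="wrist":
        p,R=pose;M=ci["mount"];c=R@M[:3,3]+p;d=R@M[:3,:3]@d
    else:
        c=-ci["R"].T@ci["t"];d=ci["R"].T@d
    return c+d*(z-c[2])/d[2]
def greens(im,amin,amax=1e9):
    h=cv2.cvtColor(im,cv2.COLOR_RGB2HSV)
    m=cv2.inRange(h,(50,120,70),(85,255,255))
    n,l,s,c=cv2.connectedComponentsWithStats(m)
    return [(c[i].round(1),s[i]) for i in range(1,n) if amin<=s[i][4]<=amax],m
E
python3 - <<'E'
from h import *
im=np.load("top0.npz")["im"]
g,m=greens(im,12)
for c,s in g:
    if s[1]>150: print(c,s,ray("top",c,.05).round(4))
x=cv2.resize(im[150:250,290:490],None,fx=4,fy=4,interpolation=cv2.INTER_CUBIC)
cv2.imwrite("pics/topz.png",x[:,:,::-1])
E
```

```text
[330.1 211.5] [327 209   7   6  34] [0.5055 0.0924 0.05  ]
[349.  213.2] [346 210   7   7  35] [0.5008 0.0285 0.05  ]
[418.2 218.7] [415 216   7   7  35] [ 0.486  -0.2042  0.05  ]
[436.3 224.9] [434 222   6   7  35] [ 0.4662 -0.2648  0.05  ]
[519.2 229.8] [517 229   5   3  12] [ 0.4544 -0.5409  0.05  ]
```

View pics/topz.png

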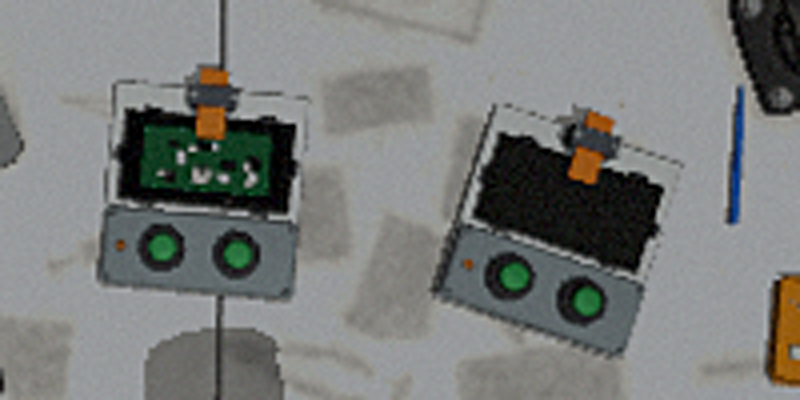

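```bash
python3 -m pendant '{"jaw":[5.2,5.2,5.2,5.2,5.2,5.2,5.2,5.2,5.2,5.2,5.2,5.2],"dp":[[3.6,-4.2,0],[3.6,-4.2,0],[3.6,-4.2,0],[3.6,-4.2,0],[3.6,-4.2,0],[3.6,-4.2,0],[3.6,-4.2,0],[3.6,-4.2,0],[3.6,-4.2,0],[3.6,-4.2,0],[3.6,-4.2,0],[3.6,-4.2,0]],"turn":[[0,0,0],[0,0,0],[0,0,0],[0,0,0],[0,0,0],[0,0,0],[0,0,0],[0,0,0],[0,0,0],[0,0,0],[0,0,0],[0,0,0]]}'
cat > st.py <<'E'
from h import *
import sys
L=np.array([float(a) for a in sys.argv[1:5]]) if len(sys.argv)>4 else np.array([.5055,.0924,.5008,.0285])
o=manip.get_obs();R=o["ee_rot"];p=o["tool_pos"]
mid=np.array([(L[0]+L[2])/2,(L[1]+L[3])/2,.05]);v=-np.array([L[0]-L[2],L[1]-L[3],0]);v/=np.linalg.norm(v)
print("pos",p.round(4),"t",o["time_s"],"F",o["ft_force"].round(2),"w",o["width"],"q",o["joint_pos"].round(1))
print("delta tool cm",(R.T@(mid-p)*100).round(2))
Rd=np.column_stack([np.cross(v,[0,0,-1]),v,[0,0,-1]])
print("turn",np.degrees(cv2.Rodrigues(R.T@Rd)[0].ravel()).round(2))
E
python3 st.py
```

```text
time_s: 1.6
tool_pos: [0.4541, -0.0428, 0.1752]
ee_rot: [[0.974, 0.226, 0.0], [0.226, -0.974, -0.0], [0.0, 0.0, -1.0]]
ft_force: [1.2, -1.0, -0.3]
width: 0.548
pos [ 0.4541 -0.0428  0.1752] t 1.6 F [ 1.19 -0.97 -0.32] w 0.5479502036829016 q [-12.1 -18.6 118.3  -0.   80.3  64.8]
delta tool cm [ 7.11 -8.96 12.52]
turn [ 1.000e-02 -0.000e+00  1.727e+01]
```

```bash
python3 -m pendant '{"jaw":[5.2,5.2,5.2,5.2,5.2],"dp":[[3.6,-4.5,0],[3.5,-4.5,0],[0,0,0],[0,0,0],[0,0,0]],"turn":[[0,0,0],[0,0,0],[0,0,8.6],[0,0,8.6],[0,0,0]]}'
python3 st.py
python3 - <<'E'
from h import *
o=manip.get_obs();P=(o["tool_pos"],o["ee_rot"])
im,d=manip.get_image("wrist");cv2.imwrite("pics/w1.png",im[:,:,::-1])
g,m=greens(im,100)
for c,s in g: print(c,s,ray("wrist",c,.05,P).round(4))
E
```

```text
time_s: 2.22
tool_pos: [0.5023, 0.0593, 0.1749]
ee_rot: [[0.998, -0.07, -0.001], [-0.07, -0.998, 0.0], [-0.001, 0.0, -1.0]]
ft_force: [0.3, -0.4, 0.3]
width: 0.548
pos [0.5023 0.0593 0.1749] t 2.225 F [ 0.32 -0.37  0.31] w 0.5484508340988357 q [  0.6 -11.5 112.6   0.   78.9  94.7]
delta tool cm [ 0.09 -0.12 12.49]
turn [0.   0.06 0.19]
[339.   82.1] [336  70   7  27 136] [0.598  0.0387 0.05  ]
[371.7  97.4] [366  70  10  53 286] [0.5815 0.0074 0.05  ]
[346.3 119.6] [335 117  23   6 124] [0.562  0.0334 0.05  ]
[293.3 175. ] [283 165  21  21 343] [0.509  0.0922 0.05  ]
[353.5 175.5] [343 165  22  22 360] [0.5039 0.0288 0.05  ]
[573.4 174.5] [563 164  22  22 360] [ 0.4885 -0.2026  0.05  ]
[628.  188.5] [618 179  21  21 334] [ 0.4688 -0.2632  0.05  ]
```

View pics/w1.png

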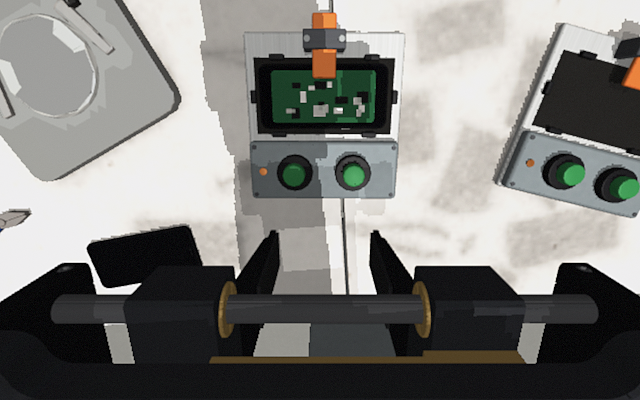

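```bash
python3 -m pendant '{"jaw":[5.2,5.2,5.2,5.2,5.2,5.2],"dp":[[0.25,-0.15,2.5],[0,0,3],[0,0,3],[0,0,1.5],[0,0,1],[0,0,0]],"turn":[[0,0,0],[0,0,0],[0,0,0],[0,0,0],[0,0,0],[0,0,0]]}'
python3 st.py .507 .0923 .5025 .0287
python3 - <<'E'
from h import *
o=manip.get_obs();P=(o["tool_pos"],o["ee_rot"])
im,d=manip.get_image("wrist");cv2.imwrite("pics/w2.png",im[:,:,::-1])
g,m=greens(im,100)
for c,s in g: print(c,s,ray("wrist",c,.05,P).round(4))
im,d=manip.get_image("side");cv2.imwrite("pics/s2.png",cv2.resize(im[170:230,280:380],None,fx=6,fy=6)[:,:,::-1])
E
```

```text
time_s: 3.02
tool_pos: [0.5052, 0.0603, 0.0654]
ee_rot: [[0.997, -0.072, -0.0], [-0.072, -0.997, 0.0], [-0.0, 0.0, -1.0]]
ft_force: [0.2, -0.4, 0.1]
width: 0.545
pos [0.5052 0.0603 0.0654] t 3.025 F [ 0.21 -0.38  0.14] w 0.5451143699520535 q [  0.8  -5.4 118.2   0.   67.2  94.9]
delta tool cm [-0.04 -0.02  1.54]
turn [ 0.    0.02 -0.08]
[366.9  71.1] [ 341   62   59   26 1005] [0.6022 0.026  0.05  ]
[363.8 120.2] [361 104   7  33 199] [0.5713 0.0291 0.05  ]
[281.5 213.2] [267 199  30  29 663] [0.5089 0.0922 0.05  ]
[367.9 213.6] [353 199  31  30 684] [0.5039 0.0287 0.05  ]
```

View pics/w2.png

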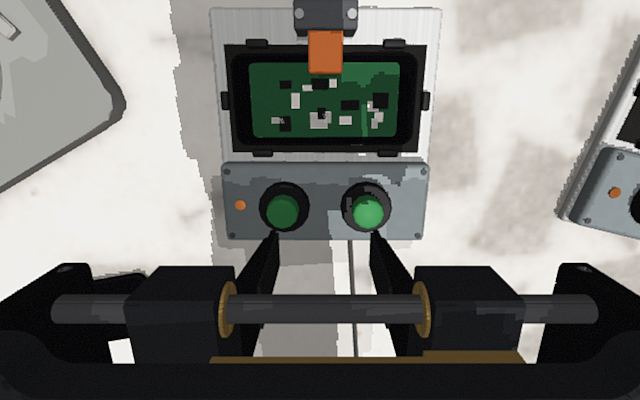

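View pics/s2.png

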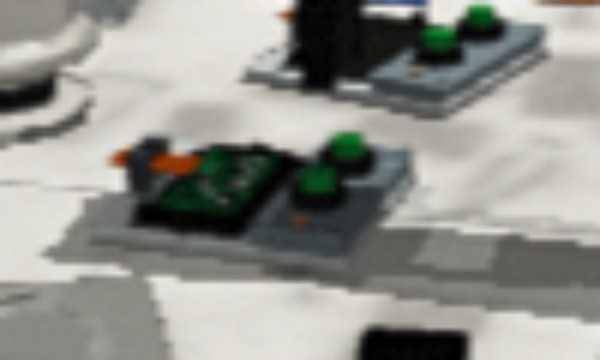

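Run:
```python
from h import *
im,d=manip.get_image("side");cv2.imwrite("pics/s3.png",im[:,:,::-1])
ci=manip.camera_info("side");K=ci["camera_matrix"]
for X in([.505,.06,.065],[.507,.0923,.05],[.5025,.0287,.05],[.488,-.203,.05],[.505,.06,.14]):
    x=K@(ci["R"]@np.array(X)+ci["t"]);print(X,(x[:2]/x[2]).round(1),x[2].round(3))
g,m=greens(im,15)
for c,s in g:
  if 270<c[0]<390: print(c,s, d[int(c[1]),int(c[0])])
print(d[178:190:3,328:350:4])
```

```text
[0.505, 0.06, 0.065] [334.7 191.5] 1.839
[0.507, 0.0923, 0.05] [332.3 197.9] 1.816
[0.5025, 0.0287, 0.05] [337.2 192.4] 1.872
[0.488, -0.203, 0.05] [352.3 174.7] 2.076
[0.505, 0.06, 0.14] [334.5 173.8] 1.812
[[2.1431413 1.7848451 1.8461345 1.8362719 2.1410642 2.1552942]
 [2.1139693 1.7940868 2.1127627 2.1081426 2.072058  2.072899 ]
 [2.102263  1.7986629 2.091518  2.0815983 2.0648468 2.040384 ]
 [2.087226  2.0733168 2.0709853 2.0720825 2.067913  2.0415902]]
```

View pics/s3.png

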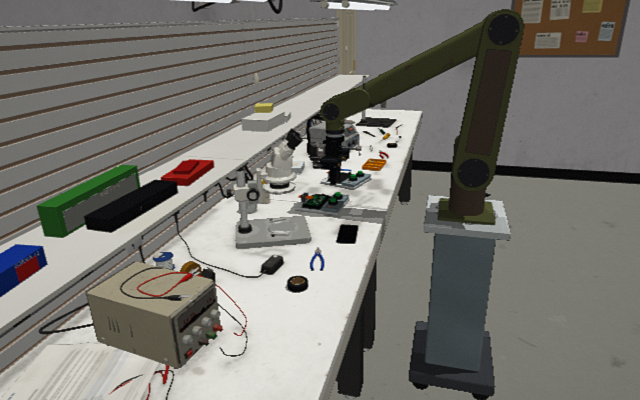

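Run:
```python
from h import *
im,d=manip.get_image("side")
ci=manip.camera_info("side");Ki=np.linalg.inv(ci["camera_matrix"])
for r in range(174,200,2):
  print(r,[ (u,(ci["R"].T@(Ki@[u,r,1]*d[r,u]-ci["t"])).round(3).tolist(), im[r,u].tolist()) for u in(330,333,337)])
o=manip.get_obs();p,R=o["tool_pos"],o["ee_rot"]
im,d=manip.get_image("wrist");ci=manip.camera_info("wrist");Ki=np.linalg.inv(ci["camera_matrix"]);M=ci["mount"]
for u,v in((277,234),(274,240),(268,255),(374,234),(378,240),(384,255),(281,213),(368,213),(325,60)):
  c=Ki@[u,v,1]*d[v,u];t=M[:3,:3]@c+M[:3,3];print(u,v,"tool",t.round(4),"world",(R@t+p).round(4),im[v,u])
```

```text
174 [(330, [0.513, 0.099, 0.151], [7, 8, 7]), (333, [0.503, 0.094, 0.151], [6, 8, 5]), (337, [0.502, 0.032, 0.13], [14, 15, 18])]
176 [(330, [0.514, 0.098, 0.143], [3, 4, 6]), (333, [0.503, 0.095, 0.143], [6, 8, 7]), (337, [0.503, 0.028, 0.12], [16, 16, 16])]
178 [(330, [0.514, 0.097, 0.134], [8, 6, 5]), (333, [0.502, 0.096, 0.135], [13, 9, 13]), (337, [0.501, 0.036, 0.115], [17, 17, 19])]
180 [(330, [0.516, 0.091, 0.124], [6, 6, 5]), (333, [0.503, 0.093, 0.126], [5, 5, 8]), (337, [0.563, -0.219, 0.014], [20, 21, 21])]
182 [(330, [0.515, 0.096, 0.117], [79, 81, 82]), (333, [0.502, 0.097, 0.119], [6, 8, 7]), (337, [0.556, -0.19, 0.014], [30, 27, 26])]
184 [(330, [0.516, 0.092, 0.108], [31, 32, 33]), (333, [0.502, 0.098, 0.111], [15, 16, 18]), (337, [0.551, -0.17, 0.012], [183, 188, 185])]
186 [(330, [0.585, -0.173, -0.001], [183, 181, 176]), (333, [0.569, -0.165, 0.003], [177, 175, 169]), (337, [0.554, -0.181, -0.002], [80, 78, 75])]
188 [(330, [0.577, -0.142, 0.001], [211, 211, 204]), (333, [0.564, -0.144, 0.001], [208, 207, 201]), (337, [0.548, -0.153, -0.001], [203, 201, 194])]
190
[... 718 characters left out ...]
0.0103 -0.0268 -0.0432] world [0.5183 0.0863 0.1099] [12 11 10]
274 240 tool [ 0.0098 -0.0275 -0.05  ] world [0.5178 0.0871 0.1167] [15 12 14]
268 255 tool [ 0.0102 -0.0276 -0.0682] world [0.5182 0.0872 0.1349] [13 12 14]
374 234 tool [ 0.0104  0.0271 -0.0435] world [0.5145 0.0326 0.1102] [ 9  8 11]
378 240 tool [ 0.0114  0.0277 -0.0537] world [0.5155 0.0319 0.1204] [2 2 5]
384 255 tool [ 0.0108  0.0281 -0.0694] world [0.5148 0.0315 0.1361] [10  5  9]
281 213 tool [ 0.0012 -0.0326  0.0163] world [0.5097 0.0928 0.0503] [33 82 45]
368 213 tool [0.0013 0.0317 0.0158] world [0.5052 0.0286 0.0509] [ 88 171 106]
325 60 tool [1.078e-01 1.000e-04 3.410e-02] world [0.6138 0.0525 0.0328] [182  99  51]
```

The wrist depth puts the visible fingertips at tool z of about -41 mm, 0.108 m up, and the side view agrees. That is higher than the reported TCP, so I'll descend slowly and watch the force.

```bash
python3 -m pendant '{"jaw":[5.2,5.2,5.2,5.2],"dp":[[0,0,0.6],[0,0,0.4],[0,0,0],[0,0,0]],"turn":[[0,0,0],[0,0,0],[0,0,0],[0,0,0]]}'; python3 -m pendant '{"jaw":[5.2,5.2,5.2,5.2],"dp":[[0,0,0.4],[0,0,0.4],[0,0,0],[0,0,0]],"turn":[[0,0,0],[0,0,0],[0,0,0],[0,0,0]]}'
python3 - <<'E'
from h import *
o=manip.get_obs();p,R=o["tool_pos"],o["ee_rot"]
im,d=manip.get_image("wrist");ci=manip.camera_info("wrist");Ki=np.linalg.inv(ci["camera_matrix"]);M=ci["mount"]
cv2.imwrite("pics/w3.png",im[:,:,::-1])
g,m=greens(im,300)
for c,s in g: print(c,s,ray("wrist",c,.05,(p,R)).round(4))
for u,v in((277,234),(374,234),(281,220),(368,220),(180,290),(460,290),(180,268),(325,365),(325,390),(20,330),(620,330)):
  c=Ki@[u,v,1]*d[v,u];t=M[:3,:3]@c+M[:3,3];print(u,v,"tool",t.round(4),"world",(R@t+p).round(4),im[v,u])
E
```

```text
time_s: 3.78
tool_pos: [0.5052, 0.0604, 0.0554]
ee_rot: [[0.997, -0.072, -0.0], [-0.072, -0.997, 0.0], [-0.0, -0.0, -1.0]]
ft_force: [0.4, 0.5, 0.2]
width: 0.548
time_s: 4.28
tool_pos: [0.5052, 0.0604, 0.0474]
ee_rot: [[0.997, -0.072, -0.0], [-0.072, -0.997, 0.0], [-0.0, -0.0, -1.0]]
ft_force: [-0.0, -0.0, -0.3]
width: 0.549
[372.4  73.1] [ 345   59   61   34 1632] [0.5997 0.0251 0.05  ]
[278.8 221.2] [263 207  32  31 704] [0.5096 0.0917 0.05  ]
[371.2 221.6] [355 207  34  31 728] [0.5047 0.0288 0.05  ]
277 234 tool [ 0.0102 -0.0268 -0.0429] world [0.5173 0.0864 0.0903] [16 11 14]
374 234 tool [ 0.0101  0.0272 -0.0428] world [0.5133 0.0325 0.0902] [ 9  9 12]
281 220 tool [ 0.0031 -0.03   -0.003 ] world [0.5105 0.0901 0.0504] [36 84 45]
368 220 tool [ 0.0032  0.0292 -0.0035] world [0.5063 0.031  0.0509] [29 73 39]
180 290 tool [ 0.0344 -0.0385 -0.1351] world [0.5423 0.0963 0.1825] [22 20 23]
460 290 tool [ 0.0347  0.0352 -0.1356] world [0.5373 0.0228 0.183 ] [17 16 20]
180 268 tool [ 0.0356 -0.0424 -0.1256] world [0.5438 0.1001 0.173 ] [18 19 18]
325 365 tool [ 0.0256 -0.0002 -0.1512] world [0.5307 0.0587 0.1986] [19 17 21]
325 390 tool [ 0.025  -0.0002 -0.1572] world [0.5302 0.0588 0.2046] [21 23 23]
20 330 tool [ 0.0341 -0.0674 -0.1501] world [0.5441 0.1252 0.1975] [15 15 14]
620 330 tool [ 0.0272  0.0736 -0.1418] world [ 0.5271 -0.015   0.1892] [2 2 3]
```

View pics/w3.png

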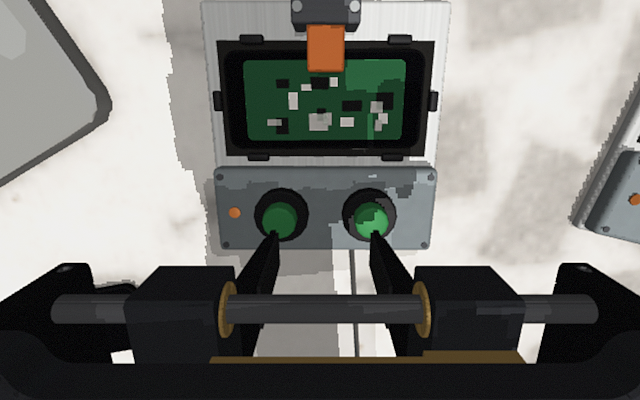

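No contact yet at TCP z = 0.047. The wrist depth shows the tips stop 42 mm short of the reported TCP, while x and y are centred. I'll continue down on that basis, with contact expected at TCP z of about 0.009.

```bash
python3 -m pendant '{"jaw":[5.1,5.1,5.1,5.1,5.1],"dp":[[0.1,0,1],[0,0,1],[0,0,0.8],[0,0,0],[0,0,0]],"turn":[[0,0,0],[0,0,0],[0,0,0],[0,0,0],[0,0,0]]}'
python3 - <<'E'
from h import *
o=manip.get_obs();p,R=o["tool_pos"],o["ee_rot"]
im,d=manip.get_image("wrist");ci=manip.camera_info("wrist");Ki=np.linalg.inv(ci["camera_matrix"]);M=ci["mount"]
cv2.imwrite("pics/w4.png",im[:,:,::-1])
for u in (277,374):
 for v in range(222,240,3):
  c=Ki@[u,v,1]*d[v,u];t=M[:3,:3]@c+M[:3,3];print(u,v,"tool",t.round(4),"world",(R@t+p).round(4),im[v,u])
im,d=manip.get_image("side");cv2.imwrite("pics/s4.png",cv2.resize(im[170:230,280:380],None,fx=6,fy=6)[:,:,::-1])
E
```

```text
time_s: 4.95
tool_pos: [0.5064, 0.0603, 0.0195]
ee_rot: [[0.997, -0.072, 0.0], [-0.072, -0.997, 0.0], [0.0, -0.0, -1.0]]
ft_force: [0.4, -0.3, 1.1]
width: 0.536
277 222 tool [ 0.0107 -0.0292 -0.0259] world [0.5191 0.0887 0.0454] [28 64 36]
277 225 tool [ 0.0104 -0.0286 -0.0301] world [0.5188 0.0881 0.0496] [27 68 38]
277 228 tool [ 0.0085 -0.0287 -0.03  ] world [0.5169 0.0883 0.0495] [37 89 51]
277 231 tool [ 0.0071 -0.0286 -0.0313] world [0.5155 0.0883 0.0508] [24 69 37]
277 234 tool [ 0.0103 -0.0268 -0.0432] world [0.5186 0.0863 0.0627] [16 14 17]
277 237 tool [ 0.01   -0.0263 -0.0466] world [0.5183 0.0858 0.0661] [17 16 19]
374 222 tool [ 0.0111  0.0295 -0.0271] world [0.5153 0.0301 0.0466] [27 65 37]
374 225 tool [ 0.0106  0.029  -0.0307] world [0.5148 0.0306 0.0502] [29 68 37]
374 228 tool [ 0.0084  0.0292 -0.03  ] world [0.5126 0.0306 0.0495] [38 91 52]
374 231 tool [ 0.0116  0.0273 -0.042 ] world [0.5159 0.0323 0.0615] [13  6 13]
374 234 tool [ 0.0118  0.0266 -0.0467] world [0.5162 0.0329 0.0662] [ 8 12  7]
374 237 tool [ 0.0098  0.0268 -0.0462] world [0.5142 0.0329 0.0657] [7 7 9]
```

View pics/w4.png

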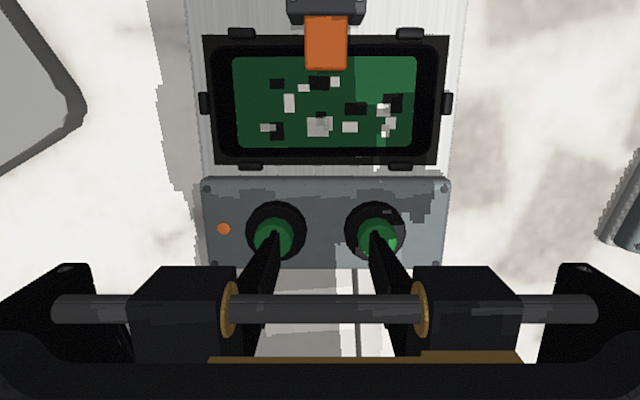

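View pics/s4.png

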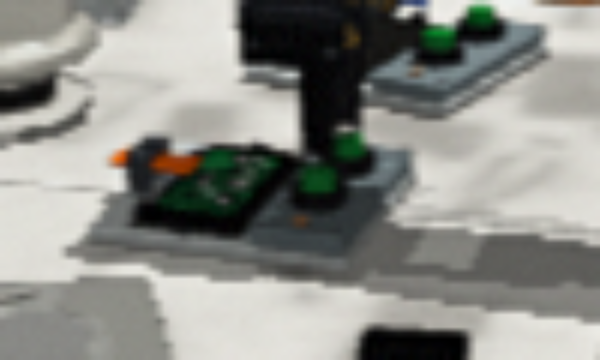

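```bash
python3 -m pendant '{"jaw":[5.1,5.1,5.1,5.1],"dp":[[0,0,0.5],[0,0,0.4],[0,0,0.2],[0,0,0]],"turn":[[0,0,0],[0,0,0],[0,0,0],[0,0,0]]}';python3 -m pendant '{"jaw":[5.1,5.1,5.1],"dp":[[0,0,0.2],[0,0,0],[0,0,0]],"turn":[[0,0,0],[0,0,0],[0,0,0]]}'
```

```text
time_s: 5.55
tool_pos: [0.5063, 0.0603, 0.0087]
ee_rot: [[0.997, -0.072, -0.0], [-0.072, -0.997, 0.0], [-0.0, 0.0, -1.0]]
ft_force: [-1.7, 0.1, 3.1]
width: 0.536
time_s: 5.92
tool_pos: [0.5063, 0.0603, 0.0067]
ee_rot: [[0.997, -0.072, 0.0], [-0.072, -0.997, -0.0], [0.0, -0.0, -1.0]]
ft_force: [-1.8, 0.1, 5.1]
width: 0.534
```

```bash
python3 -m pendant '{"jaw":[5.1,5.1,5.1],"dp":[[0,0,0.2],[0,0,0.2],[0,0,0]],"turn":[[0,0,0],[0,0,0],[0,0,0]]}'; python3 -m pendant '{"jaw":[5.1,5.1],"dp":[[0,0,0.1],[0,0,0]],"turn":[[0,0,0],[0,0,0]]}'; python3 -c "
from plant import manip;print(manip.get_obs()['torque'])"
```

```text
time_s: 6.3
tool_pos: [0.5063, 0.0603, 0.0031]
ee_rot: [[0.997, -0.072, -0.0], [-0.072, -0.997, -0.0], [-0.0, 0.0, -1.0]]
ft_force: [-2.9, -0.1, 7.9]
width: 0.535
time_s: 6.55
tool_pos: [0.5064, 0.0603, 0.003]
ee_rot: [[0.997, -0.072, -0.001], [-0.072, -0.997, -0.0], [-0.001, 0.0, -1.0]]
ft_force: [-6.2, 0.4, 13.1]
width: 0.535
[0.00368811 1.20264568 0.01466016]
```

Both buttons have bottomed: z stalls at 0.003 and the force exceeds 8 N. I'll hold while the clamp retracts.

```bash
python3 -m pendant '{"jaw":[5.1,5.1,5.1,5.1,5.1,5.1,5.1,5.1,5.1,5.1,5.1,5.1],"dp":[[0,0,0],[0,0,0],[0,0,0],[0,0,0],[0,0,0],[0,0,0],[0,0,0],[0,0,0],[0,0,0],[0,0,0],[0,0,0],[0,0,0]],"turn":[[0,0,0],[0,0,0],[0,0,0],[0,0,0],[0,0,0],[0,0,0],[0,0,0],[0,0,0],[0,0,0],[0,0,0],[0,0,0],[0,0,0]]}'
python3 - <<'E'
from h import *
im,d=manip.get_image("wrist");cv2.imwrite("pics/w5.png",im[:,:,::-1])
im,d=manip.get_image("side");cv2.imwrite("pics/s5.png",cv2.resize(im[170:230,280:380],None,fx=6,fy=6)[:,:,::-1])
E
```

```text
time_s: 8.05
tool_pos: [0.5063, 0.0603, 0.003]
ee_rot: [[0.997, -0.072, -0.001], [-0.072, -0.997, -0.0], [-0.001, 0.0, -1.0]]
ft_force: [-6.2, -1.2, 12.8]
width: 0.54
```

View pics/w5.png

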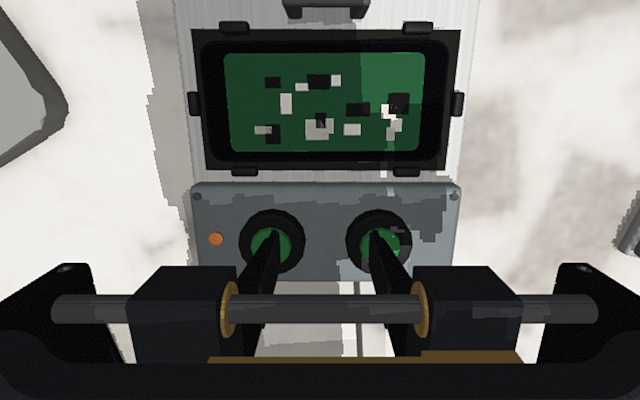

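View pics/s5.png

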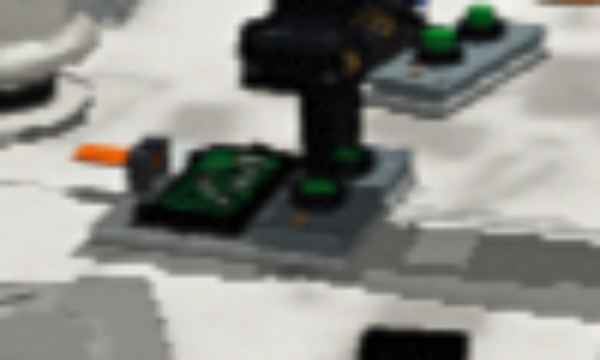

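The clamp tongue is gone from over the phone in the wrist view, and in the side crop it sticks out behind the guide at about (100,153). I'll hold a little longer to be sure, then rise.

```bash
python3 -m pendant '{"jaw":[5.1,5.1,5.1,5.1,5.1,5.1,5.1,5.1],"dp":[[0,0,0],[0,0,0],[0,0,0],[0,0,0],[0,0,0],[0,0,0],[0,0,0],[0,0,0]],"turn":[[0,0,0],[0,0,0],[0,0,0],[0,0,0],[0,0,0],[0,0,0],[0,0,0],[0,0,0]]}'; python3 -m pendant '{"jaw":[5.1,5.1,5.1,5.1,5.1,5.1,5.1,5.1],"dp":[[0,0,-0.5],[0,0,-0.5],[0,0,-1],[0,0,-2],[0,0,-4],[0,0,-4],[0,0,-2],[0,0,0]],"turn":[[0,0,0],[0,0,0],[0,0,0],[0,0,0],[0,0,0],[0,0,0],[0,0,0],[0,0,0]]}'
python3 - <<'E'
from h import *
im,d=manip.get_image("wrist");a=im
im,d=manip.get_image("side");b=cv2.resize(im[170:230,280:380],None,fx=6,fy=6)
im,d=manip.get_image("top")
cv2.imwrite("pics/w6.png",a[:,:,::-1]);cv2.imwrite("pics/s6.png",b[:,:,::-1]);cv2.imwrite("pics/t6.png",im[:,:,::-1])
E
```

```text
time_s: 9.15
tool_pos: [0.5064, 0.0603, 0.003]
ee_rot: [[0.997, -0.072, -0.0], [-0.072, -0.997, -0.0], [-0.0, 0.0, -1.0]]
ft_force: [-5.4, 0.1, 13.1]
width: 0.538
time_s: 10.15
tool_pos: [0.5072, 0.0603, 0.1428]
ee_rot: [[0.997, -0.072, 0.003], [-0.072, -0.997, 0.0], [0.003, -0.0, -1.0]]
ft_force: [0.8, 0.7, 0.0]
width: 0.535
```

View pics/w6.png

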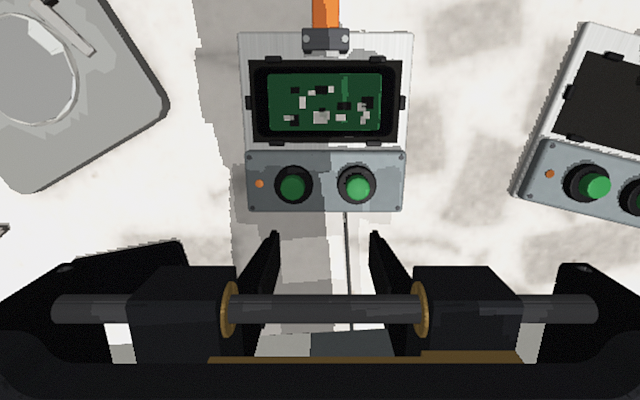

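View pics/s6.png

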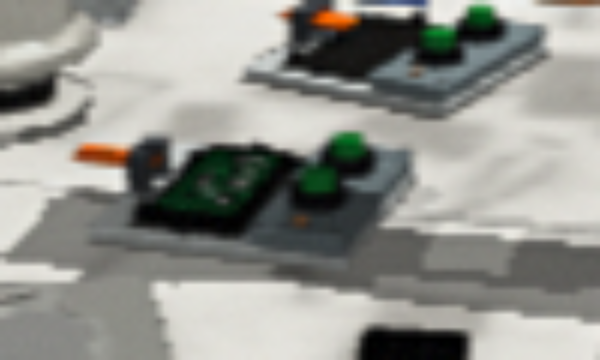

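The clamp is fully back behind the guide (wrist view, around (325,15)). Both buttons are up, the phone is in its nest and the empty cradle's clamp is still closed. Handing in.

```bash
python3 -m pendant '{"jaw":[5.1,5.1],"dp":[[0,0,0],[0,0,0]],"turn":[[0,0,0],[0,0,0]]}'; python3 -c "
from plant import manip;print(manip.job_done())"
```

```text
time_s: 10.55
tool_pos: [0.5056, 0.0603, 0.1403]
ee_rot: [[0.997, -0.072, -0.002], [-0.072, -0.997, -0.0], [-0.002, 0.0, -1.0]]
ft_force: [-0.2, 0.8, 0.2]
width: 0.535
the job is handed in; nothing more can be done
None
```

I pressed both green buttons of the loaded cradle to the bottom together, with one fingertip on each. I held them at about 13 N for roughly 2.5 s, then let go, rose about 14 cm and handed the job in at about 10.6 s; no verdict is reported.

**Last checks:** the final wrist and side pictures show:
- the orange clamp drawn back behind its guide
- both loaded buttons up
- the phone in its nest
- the empty cradle's clamp still closed, and its buttons up where the pictures show them

The wrist force read near 0, so nothing was being touched. I judged the clamp and the phone by eye and did not measure the clamp travel or how far the phone moved. I also did not check the black phone, tape or spudger at the end. The arm met no unexpected force on the way.

**Disagreements:**
- **Fingertip height:** the fingertips were about 41 mm further back than the reported TCP. Wrist depth and the side camera both showed this, and contact confirmed it, coming at TCP z of about 0.01 m instead of 0.05 m. I went down by the cameras and the force instead.
- **Button positions:** the top and wrist cameras disagreed by about 3–4 mm in x, which the 20 mm wide fingertips covered.
- **Sideways force:** while the buttons were bottomed, the wrist also read about -6 N in x, which I did not explain.

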